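Turn the cover plate over against the sloping stop and seat it on the side rail

ROBOT

A 6-joint arm with a two-finger parallel gripper is mounted at the origin on the work surface. World frame = base frame: x ahead of the robot, y to its left, z up, the work surface at z = 0. Lengths are in m, angles in rad, forces in N, time in s.
With the tool pointing down it reaches from about 0.25 to 0.775 m from the base axis. Payload 4 kg.
Tool frame: the origin (TCP) lies at the very end of the fingers, on their centre line; the grasp point (between the pads) lies 19 mm behind it (robot.hold_point_z is the distance from the TCP to the grasp point, in m); z points along the fingers, y is the line along which they close (so a half turn about z gives the same grasp; the last joint's range is limited). The gripper opens to 94 mm and grips with 3 to 60 N. Pads are 16 mm wide; open, the fingers measure 119 mm over their backs; the gripper's body (75 mm by 177 mm) begins 78 mm behind the grasp point.
Start: joints at [-1.234, 0.087, 1.371, -0, 1.684, -0.103], TCP at [0.234, -0.498, 0.17] pointing down, gripper open.
Joint ranges: [-3.1, 3.1], [-0.76, 2.03], [0.27, 2.55], [-1.08, 4.22], [0.17, 2.65], [-2.57, 2.57]. Speed limits (rad/s): [2.79, 2.79, 3.14, 3.14, 3.14, 3.14].

INTERFACE

Orientations are given as [roll, pitch, yaw] about the fixed x, y, z axes, in that order (R = Rz(yaw) Ry(pitch) Rx(roll)).
In Python, from bench import robot gives the robot as it stands.
- The arm moves only by the tool carry_out, never from a script. Its argument "steps" is a list of rows, each a list of 3 entries, a list of its own where there are three numbers: the shift along the tool's x, y, z in m, then the turn about the tool's z in units of 10 degrees (1.0 is 10 degrees), then the closure, from -1 (fully open) to 1 (shut). In form: [[[tx, ty, tz], roll, jaw], ...]. A call has 1 to 10 rows; each row is the pose to reach, as a shift and turn from the pose commanded when the call began, along the tool's axes at that moment; what a row does not reach only later rows make up. A row lasts 1/8 s, in which the tool goes at most 62.5 mm and 10.7 degrees, less where a joint would pass 70% of its speed; a pose out of reach is approached as far as the arm can. A call with a gripper value outside its range is refused whole. The fingers move at their own pace and stop on an object; the grip force is fixed at half the most. Time passes only in rows, so rows that repeat a pose let the fingers close. It gives the time, the measured TCP pose, the force, the opening and the grip force at its end, in the units of the state.
- robot.get_obs(): the state, without advancing time (a new reading comes with each control period).
- robot.snapshot(name): name is "side" or "top" or "wrist"; returns a dict with "image" (480x640x3 uint8, red, green, blue), "z_map" (480x640 float32, m along the optical axis (not along the pixel's ray), 0 where there is no reading), "mtx" (3x3 intrinsics, pixels), "D" ([k1, k2, p1, p2, k3] as OpenCV has them; the pictures are not rectified), "R" (3x3) and "t" (3): a world point X has camera coordinates R X + t. Camera axes: x right, y down, z forward; pixel columns grow to the right and rows downward; lengths in m; the calibration is good to about 2 mm. A picture is of the moment at which its call begins.
- robot.close_job(): hands the job in; it is judged then, once.
The state is a dict: "time": time; "joint_positions": joint angles; "qvel": joint speeds; "joint_torque": joint torques, N m; "tool_pos": TCP position; "ee_rot": TCP orientation; "wrist_force": force on the tool from outside, world axes, zero at the start; "wrist_torque": the same for the moment, N m; "width": finger opening in m; "finger_force": force on a finger pad.
Only numpy, scipy, OpenCV 4.12 (cv2) and the standard library are available. Lean on these libraries where they do the work, as an engineer would, in place of code of your own. Each camera call takes 0.05 s, during which the arm holds its last target. There are 200 camera calls.

TASK

The aluminium cover plate on the rubber mat is finished on the face with the round seam and must be worked on its other face. Push it up the steel sloping stop until it lies fully back against it, tip it back over towards you so that it lies on the mat with the four screw recesses up, then slide it sideways and press it lightly but surely home, flush and square against the side rail. Do not press hard on the plate or the rail, and leave the other things where they are.

Things in the scene. Friction and masses are not known exactly. Their poses are not given: they have to be found in the camera images.
- plate: loose aluminium cover plate, 90 (its x) x 110 (y) x 12 mm thick, 0.25 to 0.41 kg, too wide to grip across. Origin: centre of the face that is down at the start (four dark screw recesses near its corners); z points to the face with the round seam (dark 60 mm ring), up at the start. At the start within 0.2 rad of square to the mat. The fingers must not push it with more than 30 N.
- mat: fixed black rubber bench mat, 340 (x) x 320 (y) x 10 mm thick; origin at the centre of its underside. Grippy: the plate's edge stands on it without slipping, and the plate needs 2 to 6 N to slide flat on it. It carries the sloping stop across its far (+x) half and the side rail near its +y edge.
- mat_top (a point): centre of the mat's top face, axes as the mat. The sloping stop is a fixed smooth steel face 150 mm wide, parallel to the mat's y axis, rising towards mat +x at 60 degrees to the horizontal, from its foot on the mat to 44 mm above the mat. Nothing behind it within 45 mm of the foot line is taller; beyond are only small bystanders.
- stop_zone (a point): point on the mat's top where the middle of the stop's foot line would be if set midway. The stop is set by hand: its real foot is up to 20 mm nearer or farther along the mat's x, not measured; feel for it. Pushed square into it the plate climbs at 4 to 14 N, ends lying on the slope (lower front edge 10 mm before the foot, top 39 mm clear above the stop), then force shoots up. It stays there.
- rail: fixed low steel side rail, a bar 170 (its x, parallel to the mat's x) x 16 (y) x 14 mm tall on the mat near its +y edge; origin at the centre of its underside. The plate is seated against its -y side face, 8 mm from the origin. Not to be pressed with more than 25 N; 5 to 15 N for half a second is right.
- lens_cap: black plastic lens cap, 38 mm across, 19 mm tall, on the mat's far right corner, origin underneath; leave alone
- collar: steel ring collar, 36 mm across, 18 mm tall, on the mat's far left corner, origin underneath; leave alone
- sleeve: brass bush, 20 mm across, 22 mm tall, on the mat beyond the rail (+y), origin underneath; leave alone
- bottle: grey plastic bottle, 60 mm across, 170 mm tall, to one side of the mat, origin underneath; leave alone
- wrench: steel wrench lying on the table right of the mat, origin underneath; leave alone
- driver: black-handled screwdriver lying on the table left of the mat, origin underneath; leave alone
- cup: open steel cup, 70 mm across, 85 mm tall, to one side of the mat, origin underneath; leave alone
Things that resemble listed ones, but are neither listed nor needed, are in the scene too. Of the things that look like the plate, the middle-sized one is meant.

How it is judged:
By the outcome, as a careful person would: the job done as asked, in the order asked, and still so for the second after the job is handed in, with the robot touching nothing.
It also fails if it takes over 69 s, if anything falls off the work surface, if the arm or the gripper's body presses on something with over 40 N, if the wrist force passes 120 N, or if a joint passes its speed limit or range.

## Working session

There is one attempt and no reset: what is moved stays moved. The work goes in short steps, Python scripts to look and compute and a tool call to move; the robot and the scene stay as the last step left them, time stands still between calls to the robot, and variables do not carry over. Pictures are saved under pics/ and viewed, at most 10 in all, crops included, and the job is handed in when it is done.

Besides the shell and the picture viewer there is one more tool, called after "Request:" as name([rows], argument=value, ...), one row to a line, values as JSON. carry_out: Moves the arm, as the interface text tells. Its arguments: {"type":"object","properties":{"steps":{"type":"array","items":{"type":"array"}}},"required":["steps"]}

```bash
mkdir -p pics; ls
cat > h.py <<'E'
import numpy as np, cv2, pickle
from bench import robot
def snap(n,f):
    s=robot.snapshot(n); pickle.dump(s,open(f'pics/{f}.pkl','wb')); cv2.imwrite(f'pics/{f}.png',s['image'][:,:,::-1]); return s
def load(f): return pickle.load(open(f'pics/{f}.pkl','rb'))
def world(s,pts,z=None):
    """pixels -> world, by depth map or on plane z"""
    out=[]
    for u,v in pts:
        n=cv2.undistortPoints(np.array([[[u,v]]],float),s['mtx'],s['D'])[0,0]
        R,t=np.array(s['R']),np.array(s['t']); d=R.T@np.array([n[0],n[1],1]); c=-R.T@t
        k=(z-c[2])/d[2] if z is not None else np.median([q for q in s['z_map'][int(v)-1:int(v)+2,int(u)-1:int(u)+2].ravel() if q>0] or [0])
        out.append(c+k*d)
    return np.array(out)
def pix(s,P): return cv2.projectPoints(np.array(P,float),cv2.Rodrigues(np.array(s['R']))[0],np.array(s['t']),s['mtx'],s['D'])[0][:,0]
E
python3 - <<'E'
from h import *
np.set_printoptions(precision=4,suppress=True)
o=robot.get_obs();print(o)
for n in('top','side'):
    s=snap(n,n+'0');print(n,-np.array(s['R']).T@s['t'])
E
```

```text
pics
{'time': 0.0, 'joint_positions': array([-1.2341,  0.0879,  1.3722,  0.    ,  1.6836, -0.1031]), 'qvel': array([-0.0006,  0.0009,  0.0006, -0.0004, -0.0002, -0.0006]), 'joint_torque': array([  0.0009, -34.0177, -30.2424,   0.0719,   0.0329,  -0.0002]), 'tool_pos': array([ 0.234 , -0.4971,  0.1685]), 'ee_rot': array([-3.1395, -0.0002,  0.4398]), 'wrist_force': array([ 0.8089, -0.3697,  0.2553]), 'wrist_torque': array([ 0.0247, -0.0022, -0.0003]), 'finger_force': 0.0, 'width': 0.0941062812983383}
top [ 0.3202 -0.0163  0.9846]
side [-0.0953  0.9986  0.6806]
```

View pics/top0.png

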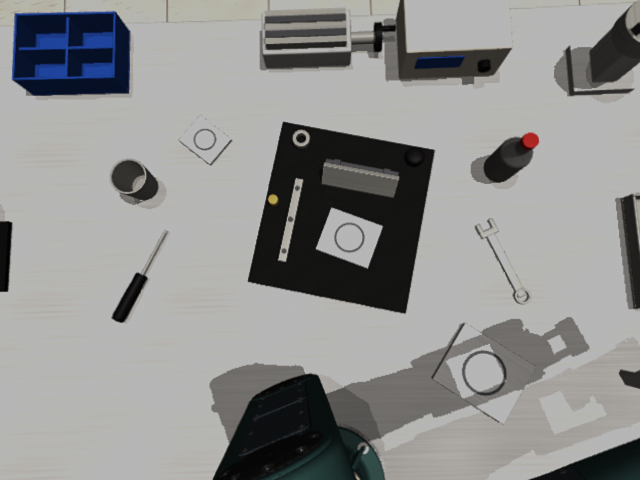

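View pics/side0.png

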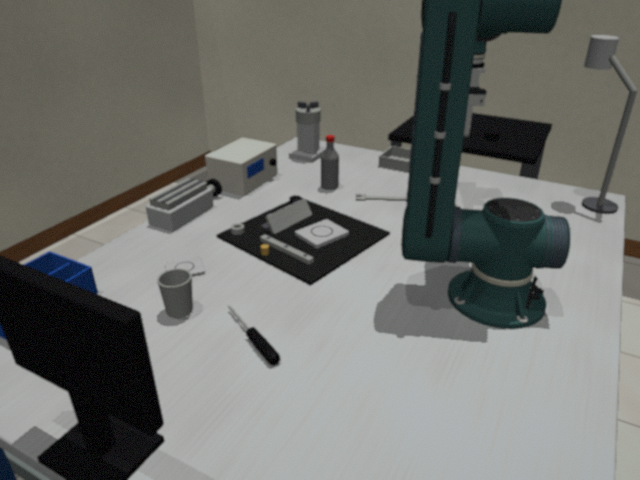

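The top view shows the mat with corners near (284,122), (435,150), (407,313) and (248,282). The plate is around (349,237), the stop around (360,177), and the rail runs from (299,180) to (283,262). I'll enlarge that area.

Run:
```python
from h import *
s=load('top0');c=s['image'][115:315,245:440,::-1]
cv2.imwrite('pics/c.png',cv2.resize(c,None,fx=3,fy=3,interpolation=cv2.INTER_CUBIC))
np.set_printoptions(precision=4,suppress=True)
print(world(s,[(284,122),(435,150),(407,313),(248,282)],0.01))
print(world(s,[(349,237),(340,280),(360,200)]))
```

```text
[[ 0.713   0.073   0.01  ]
 [ 0.6411 -0.2359  0.01  ]
 [ 0.3121 -0.1612  0.01  ]
 [ 0.3826  0.1513  0.01  ]]
[[ 0.4647 -0.0527  0.0229]
 [ 0.3807 -0.0321  0.0113]
 [ 0.5417 -0.0783  0.0109]]
```

View pics/c.png

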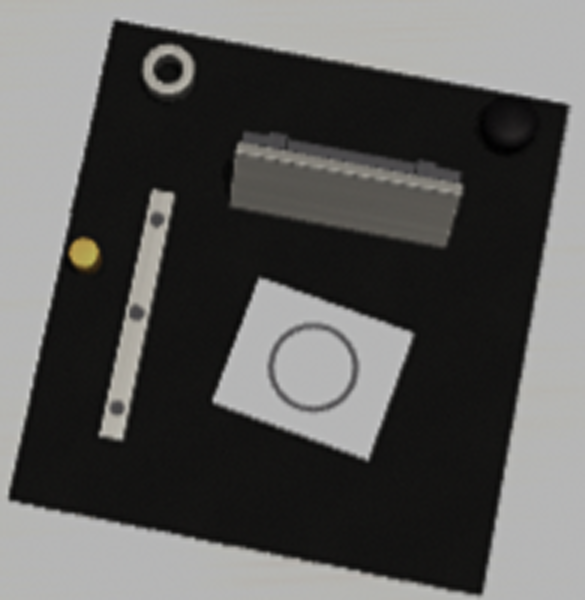

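The crop shows plate corners at (258,277), (414,332), (370,461) and (212,402). The stop foot runs from (230,206) to (446,247), and the rail's inner top edge from (174,193) to (123,440).

Run:
```python
from h import *
np.set_printoptions(precision=4,suppress=True)
s=load('top0');f=lambda L:[(245+u/3,115+v/3) for u,v in L]
m=world(s,f([(115,20),(568,105),(482,595),(10,498)]),.01)
p=world(s,f([(258,277),(414,332),(370,461),(212,402)]),.022)
st=world(s,f([(230,206),(446,247)]),.01); r=world(s,f([(174,193),(123,440)]),.024); tp=world(s,f([(237,150),(461,187)]),.054)
O=m.mean(0);x=(m[0]+m[1]-m[2]-m[3])[:2];a=np.arctan2(x[1],x[0]);y=(m[0]+m[3]-m[1]-m[2])[:2]
ay=np.arctan2(-y[0],y[1])
print('mat',O,a,ay,np.hypot(*x)/2,np.hypot(*y)/2)
a=(a+ay)/2
c,si=np.cos(a),np.sin(a);T=np.array([[c,si],[-si,c]])
for n,q in(('plate',p),('foot',st),('rail',r),('stoptop',tp)):print(n,(q[:,:2]-O[:2])@T.T)
pm=(p[:,:2]-O[:2])@T.T
print('plate c',p.mean(0),pm.mean(0),'yaw world', [np.arctan2(*(p[i]-p[j])[[1,0]]) for i,j in((0,3),(1,2))],'sizes',np.linalg.norm(p[0]-p[3]),np.linalg.norm(p[0]-p[1]))
sl=r[0]-r[1];print('rail ang',np.arctan2(sl[1],sl[0]),np.arctan2(-(st[0]-st[1])[0],(st[0]-st[1])[1]),r,'mat a',a)
```

```text
mat [ 0.5127 -0.042   0.01  ] -0.2269793723482597 -0.23145290531581533 0.33806730172737826 0.31749560976903546
plate [[ 0.0078  0.0255]
 [-0.0086 -0.0833]
 [-0.0987 -0.0707]
 [-0.0807  0.0389]]
foot [[ 0.055   0.0545]
 [ 0.0552 -0.0947]]
rail [[ 0.053   0.0922]
 [-0.1171  0.0912]]
stoptop [[ 0.0815  0.0541]
 [ 0.0851 -0.0936]]
plate c [ 0.4638 -0.0536  0.022 ] [-0.0451 -0.0224] yaw world [np.float64(-0.3786479524144177), np.float64(-0.368832099001043)] sizes 0.08958582795144841 0.11009787322165547
rail ang -0.22321265994243303 -0.22785338400935443 [[0.5853 0.0357 0.024 ]
 [0.4194 0.0734 0.024 ]] mat a -0.2292161388320375
```

```bash
cat >> h.py <<'E'
O=np.array([.5127,-.042]);A=-.229
def Rz(a): return np.array([[np.cos(a),-np.sin(a)],[np.sin(a),np.cos(a)]])
def state():
    o=robot.get_obs();p=o['tool_pos'];m=Rz(A).T@(p[:2]-O);y=o['ee_rot'][2]
    F=np.r_[Rz(A).T@o['wrist_force'][:2],o['wrist_force'][2]]
    print('t %.2f mat xy %s z(mat) %.4f yaw-A %.4f F(mat) %s w %.4f rpy %s'%(o['time'],m.round(4),p[2]-.01,y-A,F.round(1),o['width'],np.round(o['ee_rot'],4)));return m,p[2]-.01,y
def goto(mx,my,mz,yaw):
    m,z,y=state(); d=Rz(A)@(np.array([mx,my])-m); l=Rz(y).T@d
    print('shift',np.round([l[0],-l[1],z-mz],4),'roll',round(-np.degrees((yaw+A-y+np.pi)%(2*np.pi)-np.pi)/10,3))
E
python3 -c "
from h import *
goto(-.135,-.018,.11,0)"
```

```text
t 0.10 mat xy [-0.1681 -0.5065] z(mat) 0.1586 yaw-A 0.6688 F(mat) [ 0.2 -0.  -0.4] w 0.0938 rpy [-3.1396e+00 -2.0000e-04  4.3980e-01]
shift [ 0.3289 -0.3627  0.0486] roll 3.832
```

Request:
carry_out([
  [[0.04,-0.045,0.006],0.5,-0.5],
  [[0.08,-0.09,0.012],1.0,-0.5],
  [[0.12,-0.135,0.018],1.5,-0.5],
  [[0.16,-0.18,0.024],2.0,-0.5],
  [[0.2,-0.225,0.03],2.5,-0.5],
  [[0.24,-0.27,0.036],3.0,-0.5],
  [[0.28,-0.315,0.042],3.4,-0.5],
  [[0.31,-0.345,0.046],3.7,-0.5],
  [[0.329,-0.3627,0.0486],3.832,-0.5],
  [[0.329,-0.3627,0.0486],3.832,-0.5],
])

```text
time: 1.35
tool_pos: [0.3771, -0.0282, 0.1204]
ee_rot: [3.141, 0.001, -0.225]
wrist_force: [0.3, -0.4, -0.4]
width: 0.0705
finger_force: 0.0
```

```bash
python3 -c "
from h import *
goto(-.135,-.018,.003,0)
s=snap('wrist','w1')"
```

```text
t 1.35 mat xy [-0.1352 -0.0173] z(mat) 0.1104 yaw-A 0.0041 F(mat) [ 0.4 -0.3 -0.4] w 0.0705 rpy [ 3.1414e+00  1.4000e-03 -2.2490e-01]
shift [0.0002 0.0007 0.1074] roll 0.023
```

View pics/w1.png

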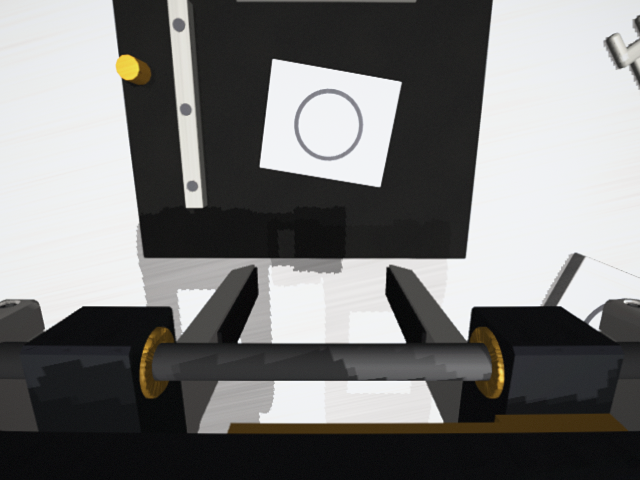

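The wrist view shows the fingers spaced around the plate, with the plate between (272,60) and (380,186) and its rear edge clear ahead of the fingers. Next I lower the fingers.

Request:
carry_out([
  [[0,0,0.04],0,-0.5],
  [[0,0,0.08],0,-0.5],
  [[0,0,0.095],0.02,-0.5],
  [[0,0,0.1],0.02,-0.5],
  [[0,0,0.103],0.02,-0.5],
  [[0,0,0.106],0.02,-0.5],
  [[0,0,0.106],0.02,-0.5],
])

```text
time: 2.28
tool_pos: [0.3779, -0.0296, 0.0157]
ee_rot: [3.141, -0.001, -0.232]
wrist_force: [-0.4, -0.4, -0.6]
width: 0.0705
finger_force: 0.0
```

```bash
python3 -c "
from h import *
state()"
```

```text
t 2.27 mat xy [-0.1341 -0.0185] z(mat) 0.0057 yaw-A -0.0034 F(mat) [-0.3 -0.5 -0.6] w 0.0705 rpy [ 3.1415e+00 -1.2000e-03 -2.3240e-01]
```

Request:
carry_out([
  [[0.004,0,0.0025],0,-0.5],
  [[0.01,0,0.0025],0,-0.5],
  [[0.016,0,0.0025],0,-0.5],
  [[0.022,0,0.0025],0,-0.5],
  [[0.027,0,0.0025],0,-0.5],
  [[0.032,0,0.0025],0,-0.5],
  [[0.037,0,0.0025],0,-0.5],
  [[0.042,0,0.0025],0,-0.5],
  [[0.047,0,0.0025],0,-0.5],
  [[0.052,0,0.0025],0,-0.5],
])

```text
time: 3.52
tool_pos: [0.4284, -0.0415, 0.0126]
ee_rot: [3.142, -0.0, -0.232]
wrist_force: [0.3, 0.6, -0.2]
width: 0.0703
finger_force: 0.0
```

```bash
python3 -c "
from h import *
state()"
```

```text
t 3.52 mat xy [-0.0823 -0.0186] z(mat) 0.0026 yaw-A -0.0034 F(mat) [ 0.1  0.7 -0.2] w 0.0703 rpy [ 3.1415e+00 -1.0000e-04 -2.3240e-01]
```

```bash
python3 -c "
from h import *
s=snap('wrist','w2');cv2.imwrite('pics/w2c.png',s['image'][:400,100:560,::-1])"
```

```text
(no output)
```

View pics/w2c.png

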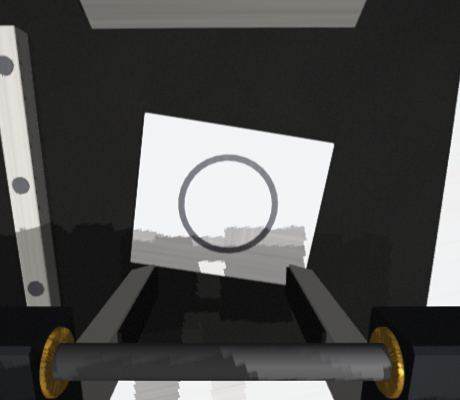

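The plate's corners in the crop are at (145,113), (333,143), (287,285) and (131,262). The finger tips reach its rear edge, and the right one looks close to the plate's corner.

```bash
python3 -c "
from h import *
np.set_printoptions(precision=4,suppress=True)
s=load('w2');M=lambda q:(q[:,:2]-O)@Rz(A)
p=world(s,[(245,113),(433,143),(387,285),(231,262)],.022);print(M(p),M(p).mean(0))
print('foot',M(world(s,[(192,27),(456,26)],.01)))
print('fingertips d',M(world(s,[(252,265),(388,265),(413,266),(410,266)])),world(s,[(252,265),(388,265)])[:,2])
m,z,y=state()
q=[np.r_[O+Rz(A)@(m+[dx,dy]),.012] for dx in(-.008,.008) for dy in(-.0475,-.035,.035,.0475)];print(pix(s,q))
"
```

```text
[[ 0.0081  0.0245]
 [-0.0086 -0.0833]
 [-0.0963 -0.0604]
 [-0.0806  0.0382]] [-0.0443 -0.0203]
foot [[ 0.0561  0.0547]
 [ 0.0561 -0.0956]]
fingertips d [[-0.0722  0.0187]
 [-0.0823 -0.0602]
 [-0.0872 -0.0792]
 [-0.0874 -0.0774]] [0.0524 0.0235]
t 3.58 mat xy [-0.0816 -0.0187] z(mat) 0.0027 yaw-A -0.0036 F(mat) [ 0.9 -0.9  0.1] w 0.0703 rpy [ 3.1415 -0.0008 -0.2326]
[[393.3552 269.7613]
 [374.4962 269.8274]
 [268.782  270.1389]
 [249.9302 270.1839]
 [394.5353 246.5127]
 [375.3479 246.5734]
 [267.7894 246.8942]
 [248.6096 246.948 ]]
```

```bash
python3 -c "
from h import *
np.set_printoptions(precision=4,suppress=True)
for f,st in(('w1',(-.1352,-.0173,.1104)),('w2',(-.0816,-.0187,.0027))):
  s=load(f)
  L=[(254,268),(252,272),(248,280),(240,300),(390,269),(400,270),(408,272),(415,280),(430,300)]
  q=world(s,L);print(f);print(np.c_[(q[:,:2]-O)@Rz(A)-st[:2],q[:,2]-.01-st[2]])
  print('cam',-np.array(s['R']).T@s['t'])
"
```

```text
w1
[[ 0.0082  0.0364  0.0401]
 [ 0.0082  0.0362  0.0462]
 [ 0.0081  0.036   0.0573]
 [ 0.0072  0.0352  0.0784]
 [ 0.0088 -0.0363  0.0424]
 [ 0.0098 -0.0406  0.0466]
 [ 0.0101 -0.0438  0.0505]
 [ 0.0103 -0.0443  0.0619]
 [ 0.0099 -0.0449  0.0836]]
cam [ 0.4461 -0.0437  0.3365]
w2
[[ 0.0079  0.0363  0.0402]
 [ 0.0078  0.0362  0.0462]
 [ 0.0079  0.0359  0.0577]
 [ 0.0067  0.0352  0.0782]
 [ 0.0081 -0.0361  0.043 ]
 [ 0.009  -0.0405  0.0471]
 [ 0.009  -0.0439  0.0502]
 [ 0.0092 -0.0444  0.0617]
 [ 0.0088 -0.045   0.0834]]
cam [ 0.4969 -0.0575  0.2288]
```

```bash
python3 -c "
from h import *
print(robot.hold_point_z,[a for a in dir(robot) if a[0]!='_'])
s=snap('side','s2');c=pix(s,[[.43,-.04,.03]])[0].astype(int);print(c)
r=s['image'][c[1]-75:c[1]+55,c[0]-90:c[0]+90,::-1];cv2.imwrite('pics/s2c.png',cv2.resize(r,None,fx=4,fy=4,interpolation=cv2.INTER_CUBIC))"
```

```text
0.0188 ['IKError', 'close_job', 'get_obs', 'hold_point_z', 'snapshot']
[329 232]
```

View pics/s2c.png

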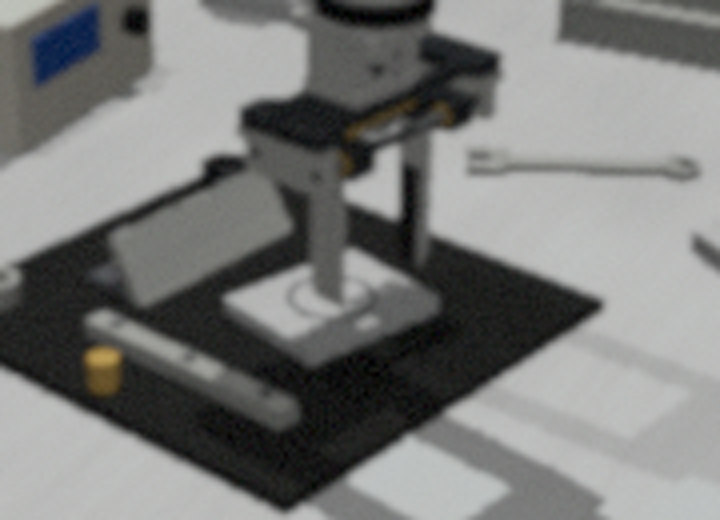

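```bash
python3 -c "
from h import *
np.set_printoptions(precision=4,suppress=True)
st=(-.0816,-.0187,.0027)
def rel(s,L):
  q=world(s,L);print(np.c_[(q[:,:2]-O)@Rz(A)-st[:2],q[:,2]-.01-st[2]])
rel(load('w2'),[(130,330),(130,360),(160,320),(480,330),(520,320),(480,315),(560,315),(320,360),(320,420),(320,445),(200,320),(220,320)])
f=lambda u,v:(329-90+u/4,232-75+v/4)
rel(load('s2'),[f(328,298),f(326,280),f(326,220),f(326,195),f(310,178),f(310,160),f(260,150),f(310,135),f(260,125),f(370,60),f(415,250),f(415,262)])
"
```

```text
[[ 0.0333  0.04    0.1512]
 [ 0.0307  0.0368  0.158 ]
 [ 0.0323  0.0367  0.1449]
 [ 0.0302 -0.0356  0.1461]
 [ 0.0328 -0.0441  0.1465]
 [ 0.0325 -0.0366  0.1432]
 [ 0.0327 -0.0548  0.1439]
 [ 0.026   0.0004  0.1509]
 [-0.136   0.0016 -0.0108]
 [ 0.0227  0.0003  0.1697]
 [ 0.009   0.0447  0.1006]
 [ 0.0092  0.0372  0.1009]]
[[-0.0088  0.0453  0.0426]
 [-0.0089  0.0474  0.0563]
 [-0.0088  0.0475  0.098 ]
 [-0.0364  0.0793  0.1357]
 [-0.0254  0.0809  0.1438]
 [-0.0297  0.0857  0.1584]
 [ 0.0149  0.0803  0.1491]
 [-0.0304  0.0865  0.1747]
 [ 0.0064  0.089   0.1708]
 [-0.0226  0.0243  0.1997]
 [-0.0114 -0.0376  0.0447]
 [-0.0111 -0.0383  0.0354]]
```

The fingers really end about 38 mm above the reported TCP. Depth from both the wrist and side cameras agrees, and the plate was never touched. I'll add that offset, back off and lower by feel.

Request:
carry_out([
  [[-0.02,0,-0.003],0,-0.5],
  [[-0.04,0,-0.003],0,-0.5],
  [[-0.052,0,0],0,-0.5],
  [[-0.052,0,0.01],0,-0.5],
  [[-0.052,0,0.018],0,-0.5],
  [[-0.052,0,0.022],0,-0.5],
  [[-0.052,0,0.025],0,-0.5],
  [[-0.052,0,0.027],0,-0.5],
  [[-0.052,0,0.029],0,-0.5],
])

```text
time: 4.75
tool_pos: [0.3777, -0.0295, -0.0164]
ee_rot: [3.142, -0.0, -0.232]
wrist_force: [0.3, 0.1, -0.0]
width: 0.0704
finger_force: 0.0
```

```bash
sed -i 's/p\[2\]-\.01/p[2]+.028/g' h.py; python3 -c "
from h import *
state()"
```

```text
t 4.75 mat xy [-0.1343 -0.0185] z(mat) 0.0116 yaw-A -0.0035 F(mat) [ 0.2  0.1 -0. ] w 0.0704 rpy [ 3.1415e+00 -4.0000e-04 -2.3250e-01]
```

Request:
carry_out([
  [[0,0,0.002],0,-0.5],
  [[0,0,0.004],0,-0.5],
  [[0,0,0.006],0,-0.5],
  [[0,0,0.007],0,-0.5],
  [[0,0,0.008],0,-0.5],
  [[0,0,0.008],0,-0.5],
])

```text
time: 5.5
tool_pos: [0.3774, -0.0294, -0.0245]
ee_rot: [3.142, 0.0, -0.232]
wrist_force: [0.7, 0.4, 0.2]
width: 0.0704
finger_force: 0.0
```

```bash
python3 -c "
from h import *
state()
s=snap('wrist','w3');q=world(s,[(254,268),(252,272),(390,269)]);print(q)"
```

```text
t 5.50 mat xy [-0.1346 -0.0185] z(mat) 0.0035 yaw-A -0.0035 F(mat) [0.6 0.6 0.2] w 0.0704 rpy [ 3.1415e+00  1.0000e-04 -2.3250e-01]
[[ 0.39401929  0.00385942  0.01607163]
 [ 0.39398728  0.00373075  0.02228564]
 [ 0.37724951 -0.06678996  0.01747358]]
```

Request:
carry_out([
  [[0.008,0,0],0,-0.5],
  [[0.016,0,0],0,-0.5],
  [[0.022,0,0],0,-0.5],
  [[0.027,0,0],0,-0.5],
  [[0.032,0,0],0,-0.5],
  [[0.037,0,0],0,-0.5],
  [[0.042,0,0],0,-0.5],
  [[0.047,0,0],0,-0.5],
  [[0.052,0,0],0,-0.5],
  [[0.056,0,0],0,-0.5],
])

```text
time: 6.8
tool_pos: [0.4321, -0.0423, -0.0246]
ee_rot: [-3.142, 0.0, -0.232]
wrist_force: [-1.4, 0.2, -0.9]
width: 0.0706
finger_force: 0.8
```

```bash
python3 -c "
from h import *
state()
s=snap('wrist','w4');cv2.imwrite('pics/w4c.png',s['image'][:300,100:560,::-1])"
```

```text
t 6.80 mat xy [-0.0784 -0.0186] z(mat) 0.0034 yaw-A -0.0034 F(mat) [-1.4 -0.2 -0.9] w 0.0706 rpy [-3.1415e+00  3.0000e-04 -2.3240e-01]
```

View pics/w4c.png

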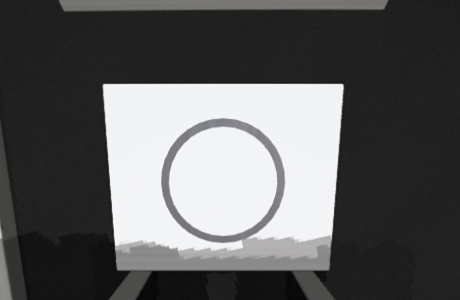

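The plate is now square to the fingers and centred on the stop: its edges are at x 103 to 343, and the stop spans 62 to 387. I keep pushing.

Request:
carry_out([
  [[0.006,0,0],0,-0.5],
  [[0.012,0,0],0,-0.5],
  [[0.018,0,0],0,-0.5],
  [[0.023,0,0],0,-0.5],
  [[0.028,0,0],0,-0.5],
  [[0.033,0,0],0,-0.5],
  [[0.037,0,0],0,-0.5],
  [[0.041,0,0],0,-0.5],
  [[0.045,0,0],0,-0.5],
  [[0.049,0,0],0,-0.5],
])

```text
time: 8.1
tool_pos: [0.4757, -0.0526, -0.0255]
ee_rot: [3.141, 0.009, -0.232]
wrist_force: [-10.0, 2.6, 5.2]
width: 0.0706
finger_force: 5.1
```

```bash
python3 -c "
from h import *
state()"
```

```text
t 8.10 mat xy [-0.0336 -0.0188] z(mat) 0.0025 yaw-A -0.0030 F(mat) [-10.3   0.2   5.2] w 0.0706 rpy [ 3.1414  0.0091 -0.232 ]
```

Request:
carry_out([
  [[0.004,0,-0.001],0,-0.5],
  [[0.008,0,-0.001],0,-0.5],
  [[0.012,0,-0.001],0,-0.5],
  [[0.016,0,-0.001],0,-0.5],
  [[0.02,0,-0.001],0,-0.5],
  [[0.024,0,-0.001],0,-0.5],
  [[0.028,0,-0.001],0,-0.5],
  [[0.032,0,-0.001],0,-0.5],
  [[0.036,0,-0.001],0,-0.5],
  [[0.04,0,-0.001],0,-0.5],
])

```text
time: 9.35
tool_pos: [0.5187, -0.0629, -0.0235]
ee_rot: [3.142, 0.0, -0.232]
wrist_force: [-2.6, 1.0, -0.9]
width: 0.0708
finger_force: 1.1
```

```bash
python3 -c "
from h import *
state()"
```

```text
t 9.35 mat xy [ 0.0106 -0.019 ] z(mat) 0.0045 yaw-A -0.0035 F(mat) [-2.8  0.4 -0.9] w 0.0708 rpy [ 3.1415e+00  2.0000e-04 -2.3250e-01]
```

Request:
carry_out([
  [[0.004,0,0.001],0,-0.5],
  [[0.008,0,0.001],0,-0.5],
  [[0.011,0,0.001],0,-0.5],
  [[0.014,0,0.001],0,-0.5],
  [[0.017,0,0.001],0,-0.5],
  [[0.019,0,0.001],0,-0.5],
  [[0.021,0,0.001],0,-0.5],
  [[0.022,0,0.001],0,-0.5],
])

```text
time: 10.35
tool_pos: [0.54, -0.0679, -0.0245]
ee_rot: [3.142, 0.0, -0.232]
wrist_force: [-3.3, 0.5, -1.6]
width: 0.0702
finger_force: 1.3
```

```bash
python3 -c "
from h import *
state()"
```

```text
t 10.35 mat xy [ 0.0325 -0.0191] z(mat) 0.0035 yaw-A -0.0035 F(mat) [-3.3 -0.3 -1.6] w 0.0702 rpy [ 3.1415e+00  1.0000e-04 -2.3250e-01]
```

Request:
carry_out([
  [[0.001,0,0],0,-0.5],
  [[0.002,0,0],0,-0.5],
  [[0.003,0,0],0,-0.5],
  [[0.004,0,0],0,-0.5],
])

```text
time: 10.85
tool_pos: [0.5429, -0.0686, -0.0245]
ee_rot: [3.141, 0.002, -0.232]
wrist_force: [-7.1, 1.8, 2.1]
width: 0.0706
finger_force: 3.0
```

Request:
carry_out([
  [[0.001,0,0],0,-0.5],
  [[0.0015,0,0],0,-0.5],
])

```text
time: 11.1
tool_pos: [0.5429, -0.0686, -0.0246]
ee_rot: [3.141, 0.005, -0.232]
wrist_force: [-8.4, 2.2, 3.8]
width: 0.0703
finger_force: 4.4
```

```bash
python3 -c "
from h import *
state()"
```

```text
t 11.10 mat xy [ 0.0354 -0.0191] z(mat) 0.0034 yaw-A -0.0033 F(mat) [-8.7  0.3  3.8] w 0.0703 rpy [ 3.1414  0.0054 -0.2323]
```

Request:
carry_out([
  [[0.001,0,0],0,-0.5],
  [[0.002,0,0],0,-0.5],
  [[0.002,0,0],0,-0.5],
])

```text
time: 11.48
tool_pos: [0.5429, -0.0686, -0.0248]
ee_rot: [3.141, 0.01, -0.232]
wrist_force: [-12.2, 2.9, 6.0]
width: 0.0708
finger_force: 6.2
```

```bash
python3 -c "
from h import *
state()
s=snap('side','s5');c=pix(s,[[.55,-.05,.04]])[0].astype(int);print(c)
r=s['image'][c[1]-60:c[1]+60,c[0]-80:c[0]+80,::-1];cv2.imwrite('pics/s5c.png',cv2.resize(r,None,fx=5,fy=5,interpolation=cv2.INTER_CUBIC))
w=snap('wrist','w5')
P=[(250,100),(320,100),(400,100),(250,180),(320,180),(400,180),(320,60),(320,220)]
q=world(w,P);print(np.c_[(q[:,:2]-O)@Rz(A),q[:,2]-.01].round(4))"
```

```text
t 11.47 mat xy [ 0.0354 -0.019 ] z(mat) 0.0032 yaw-A -0.0030 F(mat) [-12.5   0.1   6. ] w 0.0708 rpy [ 3.1413  0.0097 -0.232 ]
[291 217]
[[ 0.1294  0.0156  0.0012]
 [ 0.1293 -0.0185  0.0014]
 [ 0.1292 -0.0574  0.0015]
 [ 0.0982  0.0016  0.0798]
 [ 0.0982 -0.0187  0.0805]
 [ 0.0981 -0.0418  0.0799]
 [ 0.1472 -0.0186  0.0014]
 [ 0.0863 -0.0186  0.0794]]
```

View pics/s5c.png

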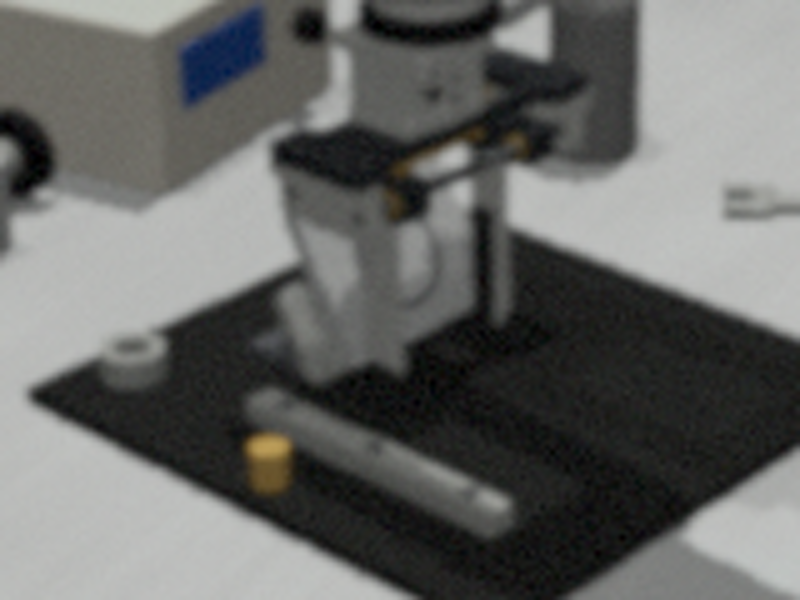

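The side view shows the plate lying fully back on the slope. Its top measures about 80 mm above the mat, and force rose with no further travel, so the foot is at about 0.054 in mat x. I back off, raise and turn.

Request:
carry_out([
  [[-0.01,0,0],0,-0.5],
  [[-0.03,0,0],0,-0.5],
  [[-0.055,0,0],0,-0.5],
  [[-0.055,0,-0.05],0,-1],
  [[-0.055,0,-0.1],-1,-1],
  [[-0.055,0,-0.115],-2,-1],
  [[-0.055,0,-0.115],-3,-1],
  [[-0.055,0,-0.115],-4,-1],
  [[-0.055,0,-0.115],-5,-1],
  [[-0.055,0,-0.115],-6,-1],
])

```text
time: 12.82
tool_pos: [0.4956, -0.0574, 0.0918]
ee_rot: [3.137, -0.003, 0.82]
wrist_force: [-0.3, -0.1, 0.4]
width: 0.0943
finger_force: 0.0
```

```bash
python3 -c "
from h import *
goto(.066,-.0188,.116,np.pi/2)"
```

```text
t 12.82 mat xy [-0.0131 -0.0189] z(mat) 0.1198 yaw-A 1.0492 F(mat) [-0.3 -0.2  0.4] w 0.0943 rpy [ 3.1368e+00 -2.7000e-03  8.2020e-01]
shift [0.0395 0.0685 0.0038] roll -2.988
```

Request:
carry_out([
  [[0,0,0],-1,-1],
  [[0,0,0],-2,-1],
  [[0,0,0],-2.988,-1],
  [[0.013,0.023,0.001],-2.988,-1],
  [[0.026,0.046,0.002],-2.988,-1],
  [[0.0395,0.0685,0.002],-2.988,-1],
  [[0.0395,0.0685,0.002],-2.988,-1],
  [[0.0395,0.0685,0.002],-2.988,-1],
])

```text
time: 13.82
tool_pos: [0.5707, -0.0752, 0.089]
ee_rot: [3.14, 0.0, 1.336]
wrist_force: [-0.3, 1.2, 0.1]
width: 0.0939
finger_force: 0.0
```

```bash
python3 -c "
from h import *
goto(.066,-.0188,.062,np.pi/2)
w=snap('wrist','w6')
s=w; print(pix(s,[np.r_[O+Rz(A)@[.0985,y],.088] for y in(-.074,.036)]).round(0))
cv2.imwrite('pics/w6.png',s['image'][:,:,::-1])"
```

```text
t 13.82 mat xy [ 0.064  -0.0192] z(mat) 0.1170 yaw-A 1.5652 F(mat) [-0.6  1.1  0.1] w 0.0939 rpy [3.1403 0.     1.3362]
shift [0.0004 0.002  0.055 ] roll -0.032
[[371. 334.]
 [377. 174.]]
```

View pics/w6.png

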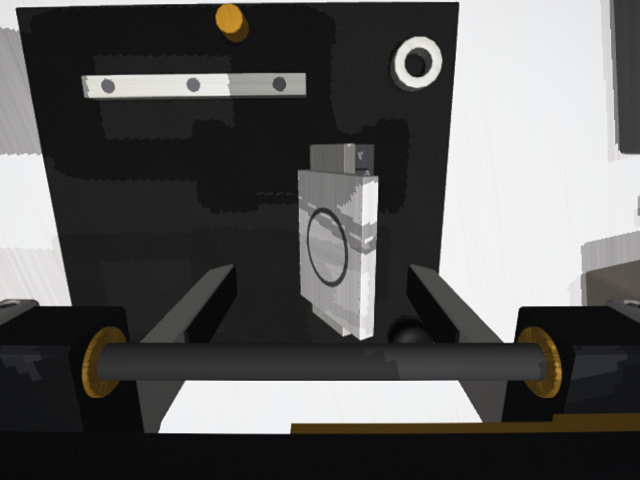

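The plate edge at x=378 lies inside the right (rear) finger at x=408. I lower the fingers astride the plate, then narrow the gap.

Request:
carry_out([
  [[0,0.003,0.02],0,-1],
  [[0,0.003,0.04],0,-1],
  [[0,0.003,0.054],-0.03,-1],
  [[0,0.003,0.054],-0.03,-1],
  [[0,0.01,0.054],-0.03,-0.7],
  [[0,0.014,0.054],-0.03,-0.4],
  [[0,0.018,0.054],-0.03,-0.1],
  [[0,0.021,0.054],-0.03,0.15],
  [[0,0.021,0.054],-0.03,0.15],
])

```text
time: 15.0
tool_pos: [0.5913, -0.0802, 0.0345]
ee_rot: [3.142, 0.0, 1.341]
wrist_force: [-0.7, -0.7, -0.1]
width: 0.0475
finger_force: 0.0
```

```bash
python3 -c "
from h import *
state()"
```

```text
t 15.00 mat xy [ 0.0852 -0.0193] z(mat) 0.0625 yaw-A 1.5704 F(mat) [-0.5 -0.8 -0.1] w 0.0475 rpy [3.1416e+00 1.0000e-04 1.3414e+00]
```

Request:
carry_out([
  [[0,-0.004,0],0,0.15],
  [[0,-0.008,0],0,0.15],
  [[0,-0.012,0],0,0.15],
  [[0,-0.016,0],0,0.15],
  [[0,-0.02,0],0,0.15],
  [[0,-0.024,0],0,0.15],
  [[0,-0.028,0],0,0.15],
  [[0,-0.032,0],0,0.15],
  [[0,-0.036,0],0,0.15],
  [[0,-0.04,0],0,0.15],
])

```text
time: 16.25
tool_pos: [0.5517, -0.0709, 0.0345]
ee_rot: [-3.141, 0.0, 1.341]
wrist_force: [-0.2, 0.5, -1.0]
width: 0.0398
finger_force: 0.0
```

```bash
python3 -c "
from h import *
state()"
```

```text
t 16.25 mat xy [ 0.0446 -0.0193] z(mat) 0.0625 yaw-A 1.5705 F(mat) [-0.3  0.4 -1. ] w 0.0398 rpy [-3.1413e+00  1.0000e-04  1.3415e+00]
```

Request:
carry_out([
  [[0,-0.003,0.001],0,0.15],
  [[0,-0.006,0.002],0,0.15],
  [[0,-0.009,0.004],0,0.15],
  [[0,-0.012,0.006],0,0.15],
  [[0,-0.015,0.008],0,0.15],
  [[0,-0.018,0.01],0,0.15],
  [[0,-0.021,0.01],0,0.15],
  [[0,-0.024,0.01],0,0.15],
  [[0,-0.026,0.01],0,0.15],
  [[0,-0.026,0.01],0,0.15],
])

```text
time: 17.5
tool_pos: [0.5267, -0.0651, 0.0247]
ee_rot: [3.142, 0.0, 1.341]
wrist_force: [-0.7, -0.9, 1.0]
width: 0.0402
finger_force: 0.5
```

```bash
python3 -c "
from h import *
state()
s=snap('side','s7');r=s['image'][150:270,215:375,::-1];cv2.imwrite('pics/s7c.png',cv2.resize(r,None,fx=4,fy=4,interpolation=cv2.INTER_CUBIC))"
```

```text
t 17.50 mat xy [ 0.0188 -0.0193] z(mat) 0.0527 yaw-A 1.5704 F(mat) [-0.5 -1.   1. ] w 0.0402 rpy [3.1416e+00 1.0000e-04 1.3414e+00]
```

View pics/s7c.png

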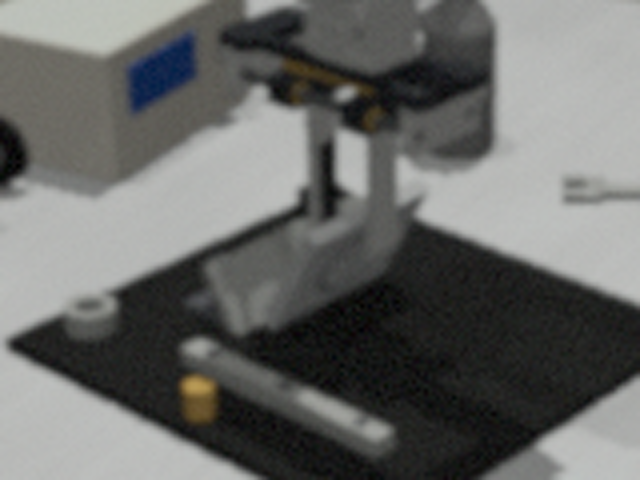

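The side view shows the plate past vertical, leaning on the front finger near (390,240). I lower it gradually, opening the gap as I go.

Request:
carry_out([
  [[0,0,0.002],0,0.1],
  [[0,-0.001,0.005],0,0.05],
  [[0,-0.001,0.008],0,0],
  [[0,-0.002,0.011],0,-0.06],
  [[0,-0.002,0.014],0,-0.12],
  [[0,-0.003,0.017],0,-0.18],
  [[0,-0.003,0.02],0,-0.24],
  [[0,-0.004,0.023],0,-0.3],
  [[0,-0.0043,0.0275],0,-0.38],
  [[0,-0.0043,0.0275],0,-0.38],
])

```text
time: 18.8
tool_pos: [0.5223, -0.0641, -0.0036]
ee_rot: [-3.141, 0.0, 1.341]
wrist_force: [-0.7, 0.5, -0.4]
width: 0.0647
finger_force: 0.6
```

```bash
python3 -c "
from h import *
state()"
```

```text
t 18.80 mat xy [ 0.0144 -0.0193] z(mat) 0.0244 yaw-A 1.5704 F(mat) [-0.8  0.3 -0.4] w 0.0647 rpy [-3.141   0.      1.3414]
```

Request:
carry_out([
  [[0,-0.005,0],0,-0.38],
  [[0,-0.01,0],0,-0.38],
  [[0,-0.015,0],0,-0.38],
  [[0,-0.02,0],0,-0.38],
  [[0,-0.025,0],0,-0.38],
  [[0,-0.03,0],0,-0.38],
  [[0,-0.035,0],0,-0.38],
  [[0,-0.04,0],0,-0.38],
  [[0,-0.042,-0.01],0,-0.38],
  [[0,-0.042,-0.05],0,-0.38],
])

```text
time: 20.05
tool_pos: [0.4793, -0.054, 0.0456]
ee_rot: [-3.136, 0.0, 1.341]
wrist_force: [0.9, 0.1, 1.3]
width: 0.0645
finger_force: 0.0
```

Request:
carry_out([
  [[0,-0.06,-0.06],0,-0.38],
  [[0,-0.12,-0.08],0,0.2],
  [[0,-0.15,-0.08],0,1],
  [[0,-0.15,-0.08],0,1],
])

```text
time: 20.55
tool_pos: [0.3351, -0.0202, 0.1294]
ee_rot: [3.135, 0.0, 1.342]
wrist_force: [-0.7, -0.6, -0.2]
width: 0.0383
finger_force: 0.0
```

```bash
cat >> h.py <<'E'
def plate(s,zlo=.018,zhi=.028):
    "largest bright blob at the plate's height; corners in the mat frame"
    v,u=np.mgrid[0:480,0:640]; n=cv2.undistortPoints(np.stack([u,v],-1).reshape(-1,1,2).astype(float),s['mtx'],s['D'])[:,0]
    d=s['z_map'].ravel(); P=(np.c_[n,np.ones(len(n))]*d[:,None]-np.array(s['t']))@np.array(s['R'])
    m=(P[:,:2]-O)@Rz(A); k=(d>0)&(P[:,2]>zlo)&(P[:,2]<zhi)&(abs(m[:,0])<.12)&(m[:,1]>-.14)&(m[:,1]<.15)
    M=cv2.morphologyEx((k.reshape(480,640)*255).astype(np.uint8),cv2.MORPH_OPEN,np.ones((3,3)))
    cs=cv2.findContours(M,0,2)[0]; 
    for c in sorted(cs,key=cv2.contourArea)[::-1][:3]:
        mask=np.zeros_like(M);cv2.drawContours(mask,[c],0,1,-1);q=mask.ravel()&k
        q=m[q>0]; r=cv2.minAreaRect((q*1000).astype(np.float32)); print('blob area',cv2.contourArea(c),'rect mm',np.round(r[0],1),np.round(r[1],1),round(r[2],2),'z',np.median(P[k&(mask.ravel()>0)][:,2]).round(4))
E
python3 -c "
from h import *
state()
plate(snap('top','t8'));print('initial:');plate(load('top0'))"
```

```text
t 20.55 mat xy [-0.1779 -0.0191] z(mat) 0.1574 yaw-A 1.5708 F(mat) [-0.5 -0.7 -0.2] w 0.0383 rpy [3.1353e+00 1.0000e-04 1.3418e+00]
blob area 2321.0 rect mm [  9.8 -18.3] [110.   90.9] 89.87 z 0.0231
blob area 372.0 rect mm [-17.6 100.5] [141.9  16.5] 0.48 z 0.0253
blob area 95.0 rect mm [62.6 19.8] [ 8.  70.2] 0.9 z 0.023
initial:
blob area 2358.0 rect mm [-44.  -20.9] [109.8  90.3] 80.73 z 0.0232
blob area 357.5 rect mm [ -8.3 100.5] [ 16.4 124. ] 90.0 z 0.0252
blob area 135.5 rect mm [-93.9 100.6] [16.4 44.4] 89.68 z 0.0253
```

```bash
python3 -c "
from h import *
for f,c,a in(('top0',(-.044,-.0209),-.16),('t8',(.0098,-.0183),0)):
  s=load(f);W=lambda x,y:np.r_[O+Rz(A)@(np.array(c)+Rz(a)@[x,y]),.0225]
  g=cv2.cvtColor(s['image'],6)
  S=lambda L:[int(g[int(round(v)),int(round(u))]) for u,v in pix(s,[W(*l) for l in L])]
  print('ring',S([(.03*np.cos(t),.03*np.sin(t)) for t in np.arange(0,6.28,.4)]))
  for x in range(-42,45,7): print(S([(x/1000,y/1000) for y in range(-52,55,5)]))
s=load('t8');u=pix(s,[np.r_[O+Rz(A)@[x,-.0183],.0225] for x in np.arange(-.05,.1,.01)])
q=world(s,u);print(np.c_[(q[:,:2]-O)@Rz(A),q[:,2]].round(4)[:,[0,2]].tolist())
"
```

```text
ring [135, 150, 179, 121, 179, 129, 167, 123, 136, 139, 117, 136, 101, 139, 160, 149]
[184, 184, 183, 184, 183, 184, 183, 182, 183, 183, 182, 184, 184, 185, 184, 183, 181, 182, 183, 185, 184, 159]
[183, 182, 182, 182, 182, 182, 182, 181, 182, 183, 182, 182, 181, 181, 182, 181, 182, 182, 181, 182, 182, 180]
[184, 182, 182, 182, 181, 182, 182, 182, 139, 90, 108, 94, 137, 167, 182, 182, 181, 182, 182, 182, 182, 179]
[185, 182, 182, 182, 181, 182, 117, 101, 181, 183, 182, 182, 183, 179, 88, 181, 182, 182, 182, 181, 183, 162]
[184, 182, 181, 182, 181, 119, 152, 182, 182, 182, 181, 181, 181, 182, 183, 89, 182, 182, 182, 182, 182, 160]
[183, 182, 181, 182, 183, 97, 184, 182, 181, 182, 181, 182, 182, 181, 181, 180, 143, 182, 182, 182, 181, 183]
[184, 182, 182, 182, 177, 85, 183, 182, 181, 182, 182, 182, 182, 181, 181, 182, 88, 183, 181, 181, 182, 180]
[184, 182, 182, 181, 180, 86, 183, 182, 182, 182, 182, 182, 181, 182, 182, 179, 98, 182, 182, 182, 182, 163]
[185, 181, 182, 182, 183, 139, 108, 183, 182, 182, 182, 182, 182, 181, 182, 94, 183, 181, 181, 182, 182, 161]
[184, 182, 182, 181, 182,
[... 1526 characters left out ...]
185, 184, 184, 185, 185, 185, 184, 185, 185, 185, 185, 185, 185, 184, 185, 185, 180]
[188, 158, 92, 186, 185, 185, 185, 185, 184, 184, 185, 184, 185, 184, 185, 184, 184, 185, 177, 103, 184, 164]
[181, 93, 75, 184, 184, 185, 184, 185, 185, 185, 185, 185, 185, 185, 185, 184, 184, 185, 84, 74, 119, 181]
[179, 186, 177, 186, 174, 186, 172, 186, 185, 180, 186, 180, 186, 179, 185, 180, 185, 176, 187, 172, 186, 164]
[[-0.0922, 0.3061], [-0.0381, 0.0106], [-0.0299, 0.0217], [-0.0202, 0.0239], [-0.0103, 0.0239], [0.0, 0.0224], [0.0098, 0.0233], [0.0199, 0.0229], [0.03, 0.0225], [0.0398, 0.0234], [0.0499, 0.0229], [0.0606, 0.0201], [0.067, 0.0335], [0.0738, 0.0443], [0.0809, 0.0533], [0.1015, 0.0175]]
```

The plate lies flat with its recesses up. I go to its -y side to slide it towards the rail.

```bash
python3 -c "
from h import *
goto(.004,-.103,.05,np.pi/2)"
```

```text
t 20.60 mat xy [-0.1769 -0.0192] z(mat) 0.1566 yaw-A 1.5706 F(mat) [ 0.3 -0.9  0.1] w 0.0344 rpy [3.1366e+00 1.0000e-04 1.3416e+00]
shift [-0.0838  0.181   0.1066] roll -0.001
```

Request:
carry_out([
  [[-0.04,0.03,0],0,0.04],
  [[-0.0838,0.07,0],0,0.04],
  [[-0.0838,0.12,0],0,0.04],
  [[-0.0838,0.165,0.02],0,0.04],
  [[-0.0838,0.181,0.06],0,0.04],
  [[-0.0838,0.181,0.1],0,0.04],
  [[-0.0838,0.181,0.125],0,0.04],
  [[-0.0838,0.181,0.14],0,0.04],
  [[-0.0838,0.181,0.147],0,0.04],
  [[-0.0838,0.181,0.15],0,0.04],
])

```text
time: 21.85
tool_pos: [0.4936, -0.1435, -0.0227]
ee_rot: [3.141, 0.0, 1.341]
wrist_force: [-0.3, 0.6, 0.3]
width: 0.0453
finger_force: 0.0
```

```bash
python3 -c "
from h import *
goto(.004,-.103,.004,np.pi/2)"
```

```text
t 21.85 mat xy [ 0.0044 -0.1032] z(mat) 0.0053 yaw-A 1.5704 F(mat) [-0.5  0.5  0.3] w 0.0453 rpy [3.1406e+00 2.0000e-04 1.3414e+00]
shift [ 0.0002 -0.0004  0.0013] roll -0.002
```

Request:
carry_out([
  [[0.008,0,0.001],0,0.04],
  [[0.016,0,0.001],0,0.04],
  [[0.021,0,0.001],0,0.04],
  [[0.026,0,0.001],0,0.04],
  [[0.031,0,0.001],0,0.04],
  [[0.036,0,0.001],0,0.04],
  [[0.041,0,0.001],0,0.04],
  [[0.046,0,0.001],0,0.04],
  [[0.051,0,0.001],0,0.04],
  [[0.056,0,0.001],0,0.04],
])

```text
time: 23.1
tool_pos: [0.5056, -0.0884, -0.024]
ee_rot: [-3.142, 0.0, 1.341]
wrist_force: [-1.1, -2.0, 0.8]
width: 0.0452
finger_force: 1.1
```

```bash
python3 -c "
from h import *
state();plate(snap('wrist','w9'))"
```

```text
t 23.10 mat xy [ 0.0036 -0.0468] z(mat) 0.0040 yaw-A 1.5704 F(mat) [-0.6 -2.2  0.8] w 0.0452 rpy [-3.1415e+00  1.0000e-04  1.3414e+00]
blob area 43819.0 rect mm [ 8.6 13.8] [ 90.7 118.2] 0.12 z 0.0232
blob area 3638.5 rect mm [62.  -1.4] [  6.7 113.6] 0.25 z 0.0231
blob area 6.0 rect mm [-18.8 -45. ] [0.3 4. ] 2.41 z 0.0242
```

Request:
carry_out([
  [[0.004,0,0],0,0.04],
  [[0.008,0,0],0,0.04],
  [[0.011,0,0],0,0.04],
  [[0.014,0,0],0,0.04],
  [[0.016,0,0],0,0.04],
  [[0.017,0,0],0,0.04],
  [[0.018,0,0],0,0.04],
])

```text
time: 24.02
tool_pos: [0.5096, -0.0711, -0.024]
ee_rot: [-3.141, 0.0, 1.341]
wrist_force: [-0.6, -1.5, -0.3]
width: 0.045
finger_force: 0.9
```

Request:
carry_out([
  [[0.0006,0,0],0,0.04],
  [[0.0012,0,0],0,0.04],
  [[0.0018,0,0],0,0.04],
])

```text
time: 24.4
tool_pos: [0.5099, -0.0703, -0.024]
ee_rot: [3.142, 0.002, 1.342]
wrist_force: [-1.1, -4.4, -0.3]
width: 0.0454
finger_force: 2.7
```

```bash
python3 -c "
from h import *
state()"
```

```text
t 24.40 mat xy [ 0.0037 -0.0282] z(mat) 0.0040 yaw-A 1.5706 F(mat) [-0.1 -4.5 -0.3] w 0.0454 rpy [3.1416e+00 1.9000e-03 1.3416e+00]
```

Request:
carry_out([
  [[0.0007,0,0],0,0.04],
  [[0.0014,0,0],0,0.04],
  [[0.002,0,0],0,0.04],
])

```text
time: 24.78
tool_pos: [0.51, -0.0704, -0.0239]
ee_rot: [3.142, 0.006, 1.342]
wrist_force: [-1.9, -10.0, 0.1]
width: 0.0451
finger_force: 5.0
```

```bash
python3 -c "
from h import *
state()"
```

```text
t 24.77 mat xy [ 0.0038 -0.0283] z(mat) 0.0041 yaw-A 1.5706 F(mat) [  0.5 -10.1   0.1] w 0.0451 rpy [3.1416 0.0058 1.3416]
```

Contact with the rail is firm at 10 N. I'll add a little, to about 12 N, hold for nearly a second and then release gently.

Request:
carry_out([
  [[0.0007,0,0],0,0.04],
  [[0.0007,0,0],0,0.04],
  [[0.0007,0,0],0,0.04],
  [[0.0007,0,0],0,0.04],
  [[0.0007,0,0],0,0.04],
  [[0.0007,0,0],0,0.04],
  [[0.0007,0,0],0,0.04],
])

```text
time: 25.65
tool_pos: [0.51, -0.0704, -0.0239]
ee_rot: [-3.142, 0.007, 1.341]
wrist_force: [-2.9, -11.2, 0.3]
width: 0.0454
finger_force: 5.4
```

Request:
carry_out([
  [[-0.002,0,0],0,0.04],
  [[-0.005,0,0],0,0.04],
  [[-0.012,0,0],0,0.04],
  [[-0.03,0,0],0,0.04],
  [[-0.04,0,-0.02],0,0.04],
  [[-0.04,0,-0.08],0,0.04],
  [[-0.06,-0.04,-0.13],0,0.04],
  [[-0.06,-0.1,-0.15],0,0.04],
  [[-0.06,-0.15,-0.15],0,0.04],
  [[-0.06,-0.2,-0.15],0,0.04],
])

```text
time: 26.9
tool_pos: [0.3008, -0.0799, 0.1267]
ee_rot: [3.14, 0.0, 1.341]
wrist_force: [-0.8, -0.0, 0.2]
width: 0.0452
finger_force: 0.0
```

```bash
python3 -c "
from h import *
state()
for n in('top','wrist'):
  s=snap(n,n+'e')
  for lo,hi in((.018,.0242),(.0245,.028)): print(n,lo);plate(s,lo,hi)
  # gap profile across the rail face, along 3 lines
  for x in(-.025,.0,.03,.045):
    u=pix(s,[np.r_[O+Rz(A)@[x,y],.022] for y in np.arange(.084,.1,.001)]).round().astype(int)
    print(x,[int(s['image'][v,w].mean()) for w,v in u if 0<=v<480 and 0<=w<640])
"
```

```text
t 26.90 mat xy [-0.1977 -0.085 ] z(mat) 0.1547 yaw-A 1.5700 F(mat) [-0.8 -0.2  0.2] w 0.0452 rpy [3.1398e+00 4.0000e-04 1.3410e+00]
top 0.018
blob area 30.0 rect mm [40.8 84.8] [21.9  8.3] 20.9 z 0.0226
blob area 25.5 rect mm [-19.   10.9] [15.2  9.2] 24.71 z 0.0225
blob area 17.5 rect mm [11.8 35.5] [10.5 10.1] 11.1 z 0.022
top 0.0245
blob area 4.0 rect mm [21.  95.7] [4.6 4.2] 11.77 z 0.026
blob area 4.0 rect mm [10.2 97.6] [4.5 4.1] 12.0 z 0.0259
blob area 4.0 rect mm [-39.9  99.3] [4.5 4.1] 12.99 z 0.0257
-0.025 [87, 89, 152, 152, 192, 192, 186, 186, 126, 126, 179, 179, 184, 184, 178, 178]
0.0 [191, 192, 192, 192, 192, 191, 191, 176, 176, 144, 144, 177, 181, 180, 180, 179]
0.03 [192, 192, 192, 191, 191, 193, 193, 187, 187, 177, 177, 172, 172, 154, 154, 104]
0.045 [107, 107, 158, 158, 192, 192, 187, 187, 107, 107, 174, 174, 180, 180, 180, 180]
wrist 0.018
blob area 13823.5 rect mm [ 8.3 37.4] [ 97.3 111.2] 1.11 z 0.0228
blob area 1163.0 rect mm [ 60.4 -19.7] [  6.7 150. ] 0.24 z 0.0211
blob area 20.0 rect mm [-96.9  91.6] [1.  9.8] 88.55 z 0.0215
wrist 0.0245
blob area 213.5 rect mm [-97.1  99.3] [11.2 30.5] 85.04 z 0.0253
blob area 143.0 rect mm [ 63.9 -16.3] [ 5.1 41.2] 2.09 z 0.0261
blob area 105.5 rect mm [33.3 98.9] [ 9.7 10.4] 56.7 z 0.0255
-0.025 [101, 113, 201, 237, 236, 237, 238, 223, 102, 197, 210, 209, 215, 203, 207, 177]
0.0 [235, 235, 235, 236, 235, 236, 236, 173, 94, 164, 205, 206, 210, 210, 210, 212]
0.03 [233, 234, 234, 233, 233, 232, 235, 222, 103, 189, 206, 202, 207, 206, 202, 193]
0.045 [103, 148, 210, 232, 230, 230, 232, 192, 102, 141, 201, 201, 202, 205, 204, 207]
```

```bash
python3 -c "
from h import *
print(robot.close_job())"
```

```text
the job is handed in; nothing more can be done
None
```

I handed the job in at about 27 s. The plate lies recesses up and square against the side rail, held there at 10–11 N for about a second, and I steered clear of the other things, though I didn't re-measure them.

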